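Fish the chip cup out of the dust chute with a T-bar picker

ROBOT

A 6-joint arm with a two-finger parallel gripper is mounted at the origin on the work surface. World frame = base frame: x ahead of the robot, y to its left, z up, the work surface at z = 0. Lengths are in m, angles in rad, forces in N, time in s.
With the tool pointing down it reaches from about 0.35 to 0.85 m from the base axis. Payload 8.1 kg.
Tool frame: the origin (TCP) lies midway between the tips of the shut fingers; the grasp point (between the pads) lies 19 mm behind it (bot.hold_point_z is the distance from the TCP to the grasp point, in m); z points along the fingers, y is the direction in which the jaws open and shut (so a half turn about z gives the same grasp; the last joint's range is limited). The gripper opens to 93 mm and grips with 3 to 60 N. Pads are 15 mm wide; open, the fingers measure 128 mm over their backs; the gripper's body (75 mm by 188 mm) begins 65 mm behind the grasp point.
Start: joints at [1.145, 0.13, 1.488, -0, 1.523, -0.085], TCP at [0.201, 0.566, 0.219] pointing down, gripper open.
Joint ranges: [-2.96, 2.96], [-0.89, 2.26], [0.02, 2.5], [-1.34, 4.48], [0, 2.73], [-2.66, 2.66]. Speed limits (rad/s): [2.39, 2.39, 2.79, 3.14, 3.14, 3.14].

INTERFACE

Orientations are given as a 3x3 rotation matrix whose columns are the frame's x, y, z axes.
In Python, from cell import bot gives the robot as it stands.
- The arm moves only by the tool carry_out, never from a script. Its argument "motion" is a list of rows, each an object with "linear": the shift along the tool's x, y, z in m, a list of three; "yaw": the turn about the tool's z in rad; "grip": the opening in per cent of the stroke, from 0 (shut) to 100 (fully open). A call has 1 to 12 rows; each row is the pose to reach, as a shift and turn from the pose commanded when the call began, along the tool's axes at that moment; what a row does not reach only later rows make up. A row lasts 1/12 s, in which the tool goes at most 41.7 mm and 7.16 degrees, less where a joint would pass 70% of its speed; a pose out of reach is approached as far as the arm can. A call with a gripper value outside its range is refused whole. The fingers move at their own pace and stop on an object; "squeeze" is the grip in N (left out, the last holds). Time passes only in rows, so rows that repeat a pose let the fingers close. It gives the time, the measured TCP pose, the force and the opening at its end, in the units of the state.
- bot.get_obs(): the state, without advancing time (a new reading comes with each control period).
- bot.camera(name): name is "side" or "top"; returns (picture, depth): 480x640x3 uint8, red, green, blue; 480x640 float32, m along the optical axis (not along the pixel's ray), 0 where there is no reading.
- bot.camera_params(name): a dict with "mtx" (3x3 intrinsics, pixels), "position" and "orientation" of the camera in the world. Camera axes: x right, y down, z forward; pixel columns grow to the right and rows downward; lengths in m; the calibration is good to about 2 mm. A picture is of the moment at which its call begins. camera_params takes no time and is no camera call.
- bot.hand_in(): hands the job in, once; it reports no verdict.
The state is a dict: "clock": time; "qpos": joint angles; "qd": joint speeds; "joint_torque": joint torques, N m; "eef_pos": TCP position; "tool_rot": TCP orientation; "contact_force": force on the tool from outside, world axes, zero at the start; "moment": the same for the moment, N m; "opening": finger opening in m.
Only numpy, scipy, OpenCV 4.12 (cv2) and the standard library are available. Lean on these libraries where they do the work, as an engineer would, in place of code of your own. Each camera call takes 0.05 s, during which the arm holds its last target. There are 200 camera calls.

TASK

The chip cup at the bottom of the narrow metal dust chute has to be emptied. Take the yellow-handled picker from its blue holder, reach down the chute, press gently and turn until its T-bar drops through the slot in the cup's orange lid, turn it crosswise under the lid, lift the cup out, set it down gently and upright on the floor of the wooden tray and unhook it, then put the picker back fully home and upright in its holder. Move the cup with the picker only, never with the gripper, and leave everything else on the bench alone.

Things in the scene. Friction and masses are not known exactly. Their poses are not given: they have to be found in the camera images.
- picker_grip (a point): Centre of the yellow handle of the picker (loose, 0.18 kg). The handle is a 20 mm square upright bar, 61 mm long, half of it above and half below this point; it stands on a 42 mm square, 5 mm thick steel collar whose underside lies 36 mm below this point and rests on the holder's rim. z up along the picker, x and y square to the handle's faces.
- picker_tip (a point): Centre of the underside of the picker's T-bar, 141 mm below picker_grip when the spring is out. The T-bar is 21 mm long along the picker's x axis, 5 mm wide, 5 mm high.
- holder: Blue square socket fixed to the bench, in which the picker stands at the start: outside 44 mm, inside 32 mm square, 112 mm tall, open at the top, inner floor 6 mm up. Origin at the centre of its underside on the bench; z up, x and y square to its walls. Picker fully home: collar flat on the rim, picker_grip 148 mm above the bench.
- chute: Square sheet-metal dust chute fixed upright on the bench: outside 64 mm, inside 52 mm square, 125 mm tall, open at the top, inner floor 6 mm above the bench, with a 100 mm square foot plate 4 mm thick. Origin at the centre of its underside on the bench; z up, x and y square to its walls. The cup stands at the bottom, its lid 79 mm below the mouth.
- cup_mid (a point): Centre, half-way up, of the chip cup (loose, 0.12 to 0.24 kg): a grey 46 mm square cup, 40 mm tall with its lid; underside 20 mm below this point, lid top 20 mm above. z up, x and y square to its sides (they do not tell the slot's direction).
- tray_floor (a point): Centre of the floor (5 mm above the bench) of a brown wooden tray fixed to the bench: outside 130 mm square, walls 5 mm thick and 22 mm tall. z up, x and y square to its walls.
- cup: The cup; origin at the centre of its underside. Its lid is a round orange disc (44 mm across, 4 mm thick), central slot 27 x 10 mm right through; hollow for 29 mm beneath. The lid turns stiffly (0.09 N m) and the slot may point any way, NOT told by this pose: feel or look from above. The T-bar passes within about 12 degrees of the slot; once its foot is 9 mm below the lid's top it can turn crosswise.
- picker: The whole picker; origin at the centre of its collar's underside, 36 mm below picker_grip. Below the collar a round 7 mm shank with a T-bar at its foot. The shank is sprung: pushed from below it slides up to 22 mm into the handle, with about 1.5 N at first and 0.25 N more per mm (7 N at 22 mm, then a hard stop).
- tray: The tray, for the force rules; origin at the centre of its underside, 5 mm below tray_floor.
- spray_can: White spray can, 52 mm across, 150 mm tall; a bystander, to be left alone. Origin at its underside.
- amber_bottle: Small amber glass bottle, 34 mm across, 65 mm tall; a bystander, to be left alone. Origin at its underside.
- amber_jar: Amber jar with a yellow cap, 44 mm across, 50 mm tall; a bystander, to be left alone. Origin at its underside.
- offcut: Pale wood offcut, 110 x 45 x 20 mm; a bystander, to be left alone. Origin at its underside.
- white_block: White painted block, 90 x 60 x 30 mm; a bystander, to be left alone. Origin at its underside.
- screwdriver: Screwdriver lying on the bench; a bystander, to be left alone. Origin at its underside.
- tape_roll: Green round tin, 60 mm across, 22 mm tall; a bystander, to be left alone. Origin at its underside.
Not all that is in view belongs to the job. Leave any green look-alike of the holder alone. Leave any red look-alike of the picker alone.

How it is judged:
On the way, in this order (a step that is already met when the one before it is completed fails the run):
1. the picker's T-bar is through the slot, beneath the lid, in the chute (z of picker_tip in the frame of cup_mid below 0.0105 m and horizontal distance between picker_tip and cup_mid below 0.015 m), for 0.1 s.
2. the cup hangs on the picker, clear above the chute's mouth (height (world z) of cup_mid above 0.147 m and distance between picker_tip and cup_mid below 0.03 m), for 0.1 s.
3. the cup stands upright on the tray's floor and the picker is clear of it (x of cup_mid in the frame of tray_floor between -0.045 and 0.045 m and y of cup_mid in the frame of tray_floor between -0.045 and 0.045 m and z of cup_mid in the frame of tray_floor below 0.024 m and angle between cup_mid's own z axis and vertical below 0.1 rad and distance between picker_tip and cup_mid above 0.07 m), for 0.2 s.
At the end, for the whole second after the job is handed in: The cup stands still and upright (0.1 rad) on the tray floor, its centre within 45 mm of the tray's centre along each side, unhooked; the picker stands still and upright (0.08 rad) in its holder, collar within 4 mm of the rim and 12 mm of the holder's centre (all of step 3 and linear speed of each of cup, picker below 0.02 m/s and z of picker_grip in the frame of holder below 0.152 m and horizontal distance between picker_grip and holder below 0.012 m and angle between picker_grip's own z axis and vertical below 0.08 rad); the robot touches nothing.
It fails at once if the picker is forced against the cup with more than 15 N (contact force between picker and cup above 15 N).
It fails at once if the gripper or arm touches the cup (contact force between any of the fingers, the arm and cup above 0.5 N).
It fails at once if the cup is dropped or banged on the tray (more than 20 N) (contact force between cup and tray above 20 N).
It fails at once if a bystander is pushed more than 30 mm (distance of any of spray_can, amber_bottle, amber_jar, offcut, white_block, screwdriver, tape_roll from where it was at the start of the episode above 0.03 m).
It also fails if it takes over 72 s, if anything falls off the work surface, if the arm or the gripper's body presses on something with over 40 N, if the wrist force passes 120 N, or if a joint passes its speed limit or range.

## Working session

There is one attempt and no reset: what is moved stays moved. The work goes in short steps, Python scripts to look and compute and a tool call to move; the robot and the scene stay as the last step left them, time stands still between calls to the robot, and variables do not carry over. Pictures are saved under pics/ and viewed, about 8 in all and at most 12, crops included, and the job is handed in when it is done.

Besides the shell and the picture viewer there is one more tool, called after "Request:" as name(argument=value, ...), one argument or row to a line, values as JSON. carry_out: Moves the arm, as the interface text tells. Its arguments: {"type":"object","properties":{"motion":{"type":"array"},"squeeze":{"type":"number"}},"required":["motion"]}

```bash
mkdir -p pics; cat > h.py <<'E'
import numpy as np,cv2
from cell import bot
def shot(n):
    im,d=bot.camera(n); np.savez(''+n+'.npz',im=im,d=d); return im,d
def load(n):
    z=np.load(''+n+'.npz'); return z['im'],z['d']
def world(n,d):
    p=bot.camera_params(n); K=np.array(p['mtx']); R=np.array(p['orientation'])
    if R.shape!=(3,3): print('orient',R)
    v,u=np.mgrid[0:480,0:640]
    c=np.stack([(u-K[0,2])/K[0,0]*d,(v-K[1,2])/K[1,1]*d,d],-1)
    return c@R.T+np.array(p['position'])
E
python3 - <<'E'
from h import *
for n in('top','side'):
    im,d=shot(n); cv2.imwrite(f'pics/{n}0.png',im[...,::-1]); print(n,bot.camera_params(n))
print(bot.get_obs())
E
```

```text
top {'mtx': array([[455.17170582,   0.        , 323.87252703],
       [  0.        , 455.17170582, 236.30195965],
       [  0.        ,   0.        ,   1.        ]]), 'position': array([0.43196119, 0.00383412, 1.4445671 ]), 'orientation': array([[ 0.00668798, -0.99380782,  0.11091115],
       [-0.99995891, -0.00732538, -0.00534042],
       [ 0.00611981, -0.11087088, -0.99381598]])}
side {'mtx': array([[617.81420003,   0.        , 312.39811892],
       [  0.        , 617.81420003, 243.16432028],
       [  0.        ,   0.        ,   1.        ]]), 'position': array([0.51348606, 1.14294603, 0.83454124]), 'orientation': array([[-0.99808568, -0.02148046,  0.05799626],
       [-0.060572  ,  0.52889699, -0.84652171],
       [-0.01249037, -0.84841414, -0.52918563]])}
{'clock': 0.1, 'qpos': array([ 1.14460859e+00,  1.31073076e-01,  1.48915255e+00, -5.94774417e-05,
        1.52299286e+00, -8.53835494e-02]), 'qd': array([-0.00041784, -0.00077953, -0.00348099, -0.00142512,  0.00153674,
       -0.00091856]), 'joint_torque': array([ 1.39421063e-03, -5.61341035e+01, -4.93093801e+01,  7.67986849e-02,
        2.90453184e-02, -5.89867500e-05]), 'eef_pos': array([0.20032878, 0.56503427, 0.21770964]), 'tool_rot': array([[-9.42487116e-01,  3.34241909e-01, -6.18030169e-04],
       [ 3.34242470e-01,  9.42485918e-01, -1.50496371e-03],
       [ 7.94627901e-05, -1.62498083e-03, -9.99998677e-01]]), 'contact_force': array([-0.45923585, -0.99155117, -0.41110029]), 'moment': array([ 0.03825006, -0.03577034, -0.02408361]), 'opening': 0.09294260182393824}
```

View pics/top0.png

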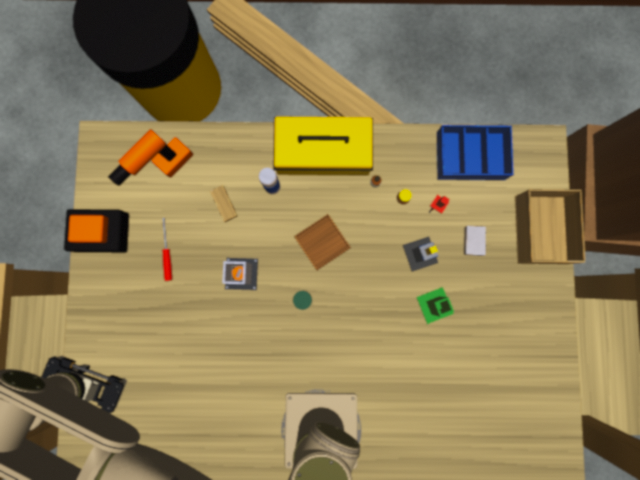

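View pics/side0.png

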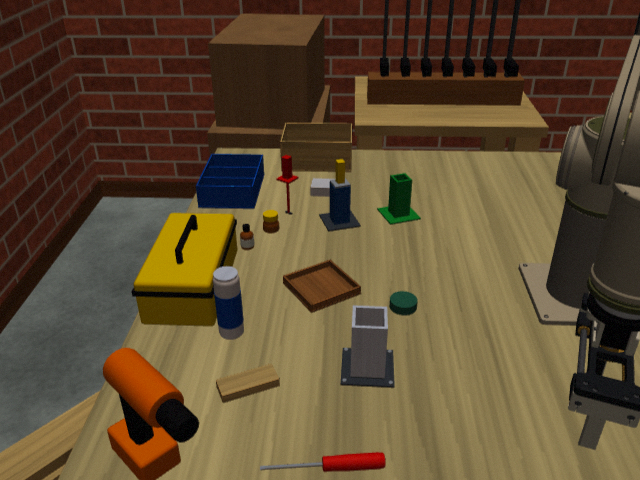

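The top picture shows the picker's yellow handle at (433,251) in the blue holder. The look-alikes are the red picker at (439,204), the green holder at (436,304), and the yellow jar cap at (405,196). The chute is at (240,273) and the tray at (322,242). In the side picture the yellow handle is at (340,172) above the blue holder at (340,203).

```bash
python3 - <<'E'
from h import *
im,d=load('top'); W=world('top',d)
ch=lambda im,d:None
def box(n,m,lab):
    P=m
    r=cv2.minAreaRect(P[:,:2].astype(np.float32)*1000); print(lab,len(P),'c',np.round(r[0],1),'size',np.round(r[1],1),'ang',round(r[2],1),'z',np.round(np.percentile(P[:,2],[5,50,95]),4))
def reg(n,u0,u1,v0,v1,cond):
    im,d=load(n);W=world(n,d)[v0:v1,u0:u1].reshape(-1,3);I=im[v0:v1,u0:u1].reshape(-1,3).astype(int)
    return W[cond(W,I)&(d[v0:v1,u0:u1].ravel()>0)]
yel=lambda W,I:(I[:,0]>130)&(I[:,1]>110)&(I[:,2]<70)
box('top',reg('top',400,445,235,275,lambda W,I:yel(W,I)&(W[:,2]>.16)),'yellow top')
box('top',reg('top',400,445,235,275,lambda W,I:(W[:,2]>.095)&(W[:,2]<.13)),'collar')
box('top',reg('top',395,445,232,275,lambda W,I:(W[:,2]<.03)&(I.sum(1)<260)),'holder plate')
box('top',reg('top',215,262,252,293,lambda W,I:(W[:,2]>.115)&(W[:,2]<.135)),'chute rim')
box('top',reg('top',215,262,252,293,lambda W,I:(W[:,2]<.03)&(I.sum(1)<260)),'chute foot')
box('top',reg('top',215,262,252,293,lambda W,I:(I[:,0]>150)&(I[:,2]<90)&(I[:,1]<150)&(W[:,2]<.06)),'lid')
box('top',reg('top',285,360,205,280,lambda W,I:(I[:,0]-I[:,2]>40)&(I[:,0]<150)),'tray')
box('top',reg('top',285,360,205,280,lambda W,I:(W[:,2]>.018)&(W[:,2]<.03)),'tray rim')
sy=reg('side',320,360,150,185,yel); box('side',sy,'side yellow')
box('side',sy[sy[:,2]>.172],'side yellow top')
box('side',reg('side',330,410,295,350,lambda W,I:(W[:,2]>.117)&(W[:,2]<.13)),'side chute rim')
box('side',reg('side',275,370,255,315,lambda W,I:(W[:,2]>.019)&(W[:,2]<.03)),'side tray rim')
a=cv2.resize(im[250:296,216:264],None,fx=8,fy=8,interpolation=cv2.INTER_CUBIC)
b=cv2.resize(im[228:276,396:446],None,fx=8,fy=8,interpolation=cv2.INTER_CUBIC)[:368]
cv2.imwrite('pics/crop1.png',np.hstack([a,b])[...,::-1])
print(np.round(W[262:286:2,228:252:2,2]*1000))
E
```

```text
yellow top 45 c [ 539.3 -307.9] size [16.7 21.5] ang 18.9 z [0.1745 0.1792 0.1829]
collar 183 c [ 539.4 -307.8] size [43.8 45.4] ang 18.0 z [0.1022 0.1162 0.1225]
holder plate 419 c [ 539.5 -309.1] size [84.3 85.6] ang 19.0 z [-0.0001  0.0048  0.0121]
chute rim 195 c [472.6 257.2] size [64.7 63.3] ang 88.6 z [0.1178 0.1253 0.129 ]
chute foot 319 c [472.7 251.3] size [86.9 95.3] ang 87.0 z [0.0006 0.005  0.0189]
lid 102 c [473.1 263.2] size [43.2 29.3] ang 1.0 z [0.0398 0.0459 0.0517]
tray 1595 c [ 5.751e+02 -4.000e-01] size [130. 131.] ang 33.8 z [0.0006 0.006  0.0225]
tray rim 243 c [573.6   3.3] size [130.1 129.6] ang 34.0 z [0.0187 0.0225 0.027 ]
side yellow 23 c [ 542.9 -460.2] size [ 17.9 319.8] ang 0.9 z [0.1751 0.1774 0.1783]
side yellow top 22 c [ 539.6 -310.7] size [18.4 20.3] ang 14.8 z [0.1752 0.1775 0.1783]
side chute rim 469 c [471.8 256. ] size [64.2 70.4] ang 0.4 z [0.118  0.1235 0.1261]
side tray rim 313 c [572.7   3.6] size [131.6 134.3] ang 33.7 z [0.0192 0.0209 0.0235]
[[1.260e+02 1.220e+02 1.280e+02 1.260e+02 1.260e+02 1.280e+02 1.260e+02
  1.230e+02 1.240e+02 1.0
[... 703 characters left out ...]
1 1.500e+01 4.700e+01
  4.400e+01 1.280e+02 9.900e+01 5.600e+01 1.900e+01]
 [7.200e+01 4.000e+01 4.000e+01 4.300e+01 1.100e+01 1.500e+01 4.800e+01
  4.500e+01 1.270e+02 9.700e+01 5.200e+01 1.500e+01]
 [6.900e+01 4.500e+01 3.700e+01 4.900e+01 4.400e+01 4.600e+01 4.700e+01
  4.800e+01 1.240e+02 9.200e+01 5.500e+01 1.445e+03]
 [6.100e+01 3.500e+01 4.500e+01 3.900e+01 4.500e+01 4.300e+01 4.000e+01
  1.230e+02 1.280e+02 8.700e+01 5.500e+01 1.900e+01]
 [1.260e+02 1.260e+02 1.300e+02 1.270e+02 1.240e+02 1.280e+02 1.220e+02
  1.290e+02 1.170e+02 8.800e+01 5.400e+01 1.300e+01]
 [8.000e+00 7.000e+00 6.000e+00 7.000e+00 6.000e+00 2.000e+00 7.000e+00
  3.000e+00 3.000e+00 5.000e+00 5.200e+01 1.400e+01]]
```

View pics/crop1.png

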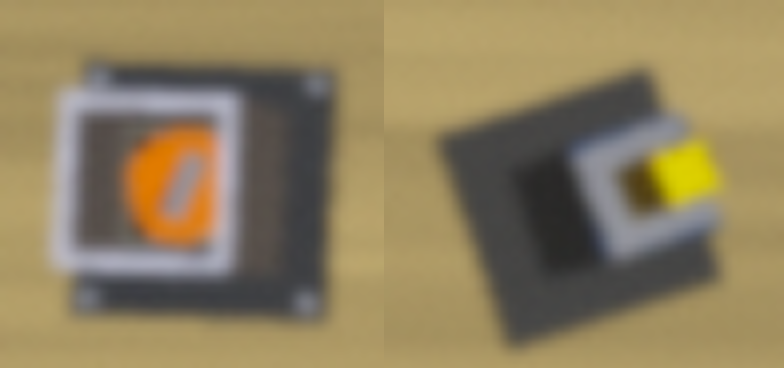

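The crop confirms the yellow picker in the blue holder (its blue-edged rim). It also shows the slot in the orange lid, running from (195,155) to (178,215) in the crop. Next I'll work out the slot axis and the first move.

```bash
cat >> h.py <<'E'
def go(x,y,z,psi):
    """shift in tool axes + yaw so that TCP reaches world x,y,z with tool-y at world angle psi (deg)"""
    o=bot.get_obs(); R=np.array(o['tool_rot']); p=np.array(o['eef_pos'])
    cur=np.degrees(np.arctan2(R[1,1],R[0,1])); 
    print('t',round(o['clock'],2),'tcp',np.round(p*1000,1),'psi',round(cur,2),'q6',round(np.degrees(o['qpos'][5]),1),'F',np.round(o['contact_force'],1),'M',np.round(o['moment'],2),'open',round(o['opening']*1000,1))
    print('linear',np.round(R.T@(np.array([x,y,z])-p),4),'yaw',round(np.radians(cur-psi),4))
E
python3 - <<'E'
from h import *
im,d=load('top'); p=bot.camera_params('top');K=p['mtx'];R=p['orientation'];c=p['position']
W=world('top',d)
def ray(u,v,z):
    r=np.stack([(u-K[0,2])/K[0,0],(v-K[1,2])/K[1,1],np.ones_like(u,float)],-1)@R.T
    return c+r*((z-c[2])/r[...,2])[...,None]
v,u=np.mgrid[262:286,228:250]; 
m=(W[262:286,228:250,2]<.03)&(W[262:286,228:250,2]>0.0)
lab=cv2.connectedComponentsWithStats(m.astype(np.uint8),connectivity=8); print(lab[2])
for i in range(1,lab[0]):
    k=lab[1]==i
    if k.sum()<8: continue
    P=ray(u[k].astype(float),v[k].astype(float),np.array(.046))*1000
    r=cv2.minAreaRect(P[:,:2].astype(np.float32)); e=np.linalg.eigh(np.cov(P[:,:2].T))[1][:,1]
    print(k.sum(),P.mean(0),r,'pca',np.degrees(np.arctan2(e[1],e[0]))%180)
I=im[262:286,228:250].astype(int)
for r in I: print(' '.join('%3d'%(x[0]-x[2]) for x in r))
go(.5395,-.3095,.26,18.5)
E
```

```text
[[  0   0  22  24 427]
 [ 18   0   4   2   5]
 [  4   3   8   1   8]
 [ 13   3   1   1   1]
 [  5   5   2   2   3]
 [  8   7   6   9  26]
 [  5  16   1   2   2]
 [ 12  17   1   1   1]
 [ 14  17   1   1   1]
 [  3  19  11   1  11]
 [  0  20  22   4  43]]
8 [497.49915024 266.71826518  46.        ] ((497.4991760253906, 266.7179870605469), (2.556480649218429e-05, 21.44043731689453), 0.400079607963562) pca 90.40009438883604
26 [473.45488879 257.45380346  46.        ] ((473.4162292480469, 257.6062316894531), (8.495369911193848, 25.88214874267578), 68.14968872070312) pca 159.08705799104712
11 [448.68431127 263.81601071  46.        ] ((448.684326171875, 263.8154296875), (2.62334942817688e-05, 30.511075973510742), 0.3878346383571625) pca 90.38783690724617
43 [438.35439795 255.65296241  46.        ] ((440.5611267089844, 255.95716857910156), (9.112872123718262, 64.02049255371094), 1.426887035369873) pca 91.39791979960977
-14 -14 -14 -13 -14 -14 -15 -16 -16 -16 -15 -14 -15 -15 -16 -16 -16 -11  -3   2   1   0
-10  -8  -9  -9  -9 -10 -12 -13 -13 -13 -12 -12 -11 -12 -13 -14 -15 -11   0   7   8   6

[... 1378 characters left out ...]
2  13  -3  -2   8  13  13  14
  4   5   5   5   7  13  32  54  74  85  93  94  71  41  15  -3  -7  -1   9  13  13  12
 -7  -7  -7  -7  -8  -7  -6   0   5  11  16  18  10   0 -10 -12  -8   0   8  13  12  12
-13 -15 -15 -14 -15 -15 -15 -15 -14 -13 -12 -12 -13 -13 -15 -15 -10   0   8  12  13  12
-15 -15 -15 -16 -15 -16 -15 -15 -16 -15 -15 -14 -15 -16 -15 -15  -9   1   7   9  10   8
-11 -11 -11 -12 -12 -11 -10 -11 -12 -13 -13 -11 -12 -12 -11 -10  -6  -1   2   4   4   3
 -8  -8  -7  -6  -8  -7  -7  -7  -7  -7  -6  -7  -7  -7  -7  -7  -4  -4  -2  -2  -2  -3
t 0.1 tcp [200.3 565.  217.7] psi 70.47 q6 -4.9 F [-0.5 -1.  -0.4] M [ 0.04 -0.04 -0.02] open 92.9
linear [-0.612  -0.7109 -0.0412] yaw 0.9071
```

Request:
carry_out(
  motion=[
    {"linear":[-0.02,-0.025,-0.02],"yaw":0.0,"grip":100},
    {"linear":[-0.05,-0.058,-0.041],"yaw":0.06,"grip":100},
    {"linear":[-0.075,-0.088,-0.041],"yaw":0.12,"grip":100},
    {"linear":[-0.1,-0.118,-0.041],"yaw":0.2,"grip":100},
    {"linear":[-0.127,-0.148,-0.041],"yaw":0.28,"grip":100},
    {"linear":[-0.153,-0.178,-0.041],"yaw":0.36,"grip":100},
    {"linear":[-0.18,-0.209,-0.041],"yaw":0.44,"grip":100},
    {"linear":[-0.206,-0.239,-0.041],"yaw":0.52,"grip":100},
    {"linear":[-0.232,-0.27,-0.041],"yaw":0.6,"grip":100},
    {"linear":[-0.259,-0.301,-0.041],"yaw":0.68,"grip":100},
    {"linear":[-0.285,-0.331,-0.041],"yaw":0.76,"grip":100},
    {"linear":[-0.311,-0.361,-0.041],"yaw":0.84,"grip":100},
  ],
)

```text
clock: 1.1
eef_pos: [0.373, 0.1194, 0.2595]
tool_rot: [[-0.377, 0.926, 0.0], [0.926, 0.377, 0.0], [-0.0, 0.0, -1.0]]
contact_force: [0.4, 0.2, 0.7]
opening: 0.0931
```

```bash
python3 -c "
from h import *
go(.5395,-.3095,.26,18.5)"
```

```text
t 1.1 tcp [373.  119.4 259.5] psi 22.13 q6 -11.9 F [0.4 0.2 0.7] M [-0.05 -0.    0.02] open 93.1
linear [-0.46   -0.0073 -0.0005] yaw 0.0633
```

Request:
carry_out(
  motion=[
    {"linear":[-0.04,-0.001,0],"yaw":0.02,"grip":100},
    {"linear":[-0.08,-0.002,0],"yaw":0.04,"grip":100},
    {"linear":[-0.12,-0.003,0],"yaw":0.06,"grip":100},
    {"linear":[-0.16,-0.004,0],"yaw":0.06,"grip":100},
    {"linear":[-0.2,-0.005,0],"yaw":0.06,"grip":100},
    {"linear":[-0.24,-0.006,0],"yaw":0.06,"grip":100},
    {"linear":[-0.28,-0.007,0],"yaw":0.06,"grip":100},
    {"linear":[-0.32,-0.007,0],"yaw":0.06,"grip":100},
    {"linear":[-0.36,-0.007,0],"yaw":0.06,"grip":100},
    {"linear":[-0.4,-0.007,0],"yaw":0.06,"grip":100},
    {"linear":[-0.43,-0.007,0],"yaw":0.06,"grip":100},
    {"linear":[-0.445,-0.007,0],"yaw":0.06,"grip":100},
  ],
)

```text
clock: 2.1
eef_pos: [0.5357, -0.2963, 0.2582]
tool_rot: [[-0.322, 0.947, -0.001], [0.947, 0.322, 0.0], [0.001, -0.001, -1.0]]
contact_force: [0.2, -0.0, 0.6]
opening: 0.0929
```

```bash
python3 -c "
from h import *
go(.5395,-.3095,.133,18.5)"
```

```text
t 2.1 tcp [ 535.7 -296.3  258.2] psi 18.77 q6 -52.5 F [ 0.2 -0.   0.6] M [-0.03  0.03 -0.05] open 92.9
linear [-0.0138 -0.0005  0.1252] yaw 0.0047
```

Request:
carry_out(
  motion=[
    {"linear":[-0.009,0,0],"yaw":0.004,"grip":100},
    {"linear":[-0.009,0,0],"yaw":0.004,"grip":100},
    {"linear":[-0.009,0,0],"yaw":0.004,"grip":100},
  ],
)

```text
clock: 2.35
eef_pos: [0.5383, -0.3009, 0.2591]
tool_rot: [[-0.32, 0.947, -0.001], [0.947, 0.32, 0.001], [0.001, -0.001, -1.0]]
contact_force: [-0.1, 0.3, -0.5]
opening: 0.0932
```

```bash
python3 -c "
from h import *
go(.5395,-.3095,.133,18.5)"
```

```text
t 2.35 tcp [ 538.3 -300.9  259.1] psi 18.67 q6 -52.6 F [-0.1  0.3 -0.5] M [ 0.01  0.   -0.02] open 93.2
linear [-0.0087 -0.0016  0.1261] yaw 0.0029
```

Request:
carry_out(
  motion=[
    {"linear":[-0.0087,-0.0016,0.03],"yaw":0.003,"grip":100},
    {"linear":[-0.0087,-0.0016,0.06],"yaw":0.003,"grip":100},
    {"linear":[-0.0087,-0.0016,0.09],"yaw":0.003,"grip":100},
    {"linear":[-0.0087,-0.0016,0.11],"yaw":0.003,"grip":100},
    {"linear":[-0.0087,-0.0016,0.126],"yaw":0.003,"grip":100},
    {"linear":[-0.0087,-0.0016,0.126],"yaw":0.003,"grip":100},
    {"linear":[-0.0087,-0.0016,0.126],"yaw":0.003,"grip":100},
  ],
)

```text
clock: 2.93
eef_pos: [0.5393, -0.3085, 0.1333]
tool_rot: [[-0.319, 0.948, -0.001], [0.948, 0.319, 0.001], [0.002, -0.001, -1.0]]
contact_force: [0.4, -0.3, 0.8]
opening: 0.0928
```

Request:
carry_out(
  motion=[
    {"linear":[0,0,0],"yaw":0,"grip":0},
    {"linear":[0,0,0],"yaw":0,"grip":0},
    {"linear":[0,0,0],"yaw":0,"grip":0},
    {"linear":[0,0,0],"yaw":0,"grip":0},
    {"linear":[0,0,0],"yaw":0,"grip":0},
    {"linear":[0,0,0],"yaw":0,"grip":0},
    {"linear":[0,0,0],"yaw":0,"grip":0},
    {"linear":[0,0,0],"yaw":0,"grip":0},
    {"linear":[0,0,0],"yaw":0,"grip":0},
    {"linear":[0,0,0],"yaw":0,"grip":0},
  ],
  squeeze=45,
)

```text
clock: 3.77
eef_pos: [0.5398, -0.3102, 0.1335]
tool_rot: [[-0.317, 0.948, -0.0], [0.948, 0.317, 0.0], [0.0, -0.0, -1.0]]
contact_force: [0.6, 0.1, -0.1]
opening: 0.031
```

```bash
python3 -c "
from h import *
go(.5395,-.3095,.29,18.5)"
```

```text
t 3.77 tcp [ 539.8 -310.2  133.5] psi 18.5 q6 -53.1 F [ 0.6  0.1 -0.1] M [-0.02  0.04  0.03] open 31.0
linear [ 8.000e-04 -1.000e-04 -1.565e-01] yaw 0.0
```

Still closing.

Request:
carry_out(
  motion=[
    {"linear":[0,0,0],"yaw":0,"grip":0},
    {"linear":[0,0,0],"yaw":0,"grip":0},
    {"linear":[0,0,0],"yaw":0,"grip":0},
    {"linear":[0,0,0],"yaw":0,"grip":0},
    {"linear":[0,0,0],"yaw":0,"grip":0},
    {"linear":[0,0,0],"yaw":0,"grip":0},
  ],
)

```text
clock: 4.27
eef_pos: [0.5398, -0.3102, 0.1336]
tool_rot: [[-0.317, 0.948, -0.0], [0.948, 0.317, 0.0], [0.0, -0.0, -1.0]]
contact_force: [-0.6, -1.2, -0.7]
opening: 0.0201
```

Request:
carry_out(
  motion=[
    {"linear":[0,0,-0.01],"yaw":0,"grip":0},
    {"linear":[0,0,-0.02],"yaw":0,"grip":0},
    {"linear":[0,0,-0.04],"yaw":0,"grip":0},
    {"linear":[0,0,-0.065],"yaw":0,"grip":0},
    {"linear":[0,0,-0.09],"yaw":0,"grip":0},
    {"linear":[0,0,-0.12],"yaw":0,"grip":0},
    {"linear":[0,0,-0.14],"yaw":0,"grip":0},
    {"linear":[0,0,-0.155],"yaw":0,"grip":0},
    {"linear":[0,0,-0.155],"yaw":0,"grip":0},
    {"linear":[0,0,-0.155],"yaw":0,"grip":0},
  ],
)

```text
clock: 5.1
eef_pos: [0.5405, -0.3106, 0.2905]
tool_rot: [[-0.318, 0.948, 0.003], [0.948, 0.318, -0.002], [-0.003, 0.002, -1.0]]
contact_force: [0.6, 0.2, -2.4]
opening: 0.0197
```

```bash
python3 - <<'E'
from h import *
go(.4734,.2575,.26,18.5)
im,d=shot('side'); p=bot.camera_params('side')
tip=np.array([.5395,-.3095,.288+.019-.141]); c=p['orientation'].T@(tip-p['position']); uv=p['mtx']@c; uv=(uv/uv[2])[:2]; print(uv)
u,v=uv.astype(int); cv2.imwrite('pics/tip.png',cv2.resize(im[v-75:v+25,u-50:u+50],None,fx=6,fy=6,interpolation=cv2.INTER_CUBIC)[...,::-1])
E
```

```text
t 5.1 tcp [ 540.5 -310.6  290.5] psi 18.51 q6 -53.1 F [ 0.6  0.2 -2.4] M [-0.1   0.07 -0.01] open 19.7
linear [0.5601 0.1167 0.0292] yaw 0.0002
[339.8282207  164.59222916]
```

View pics/tip.png

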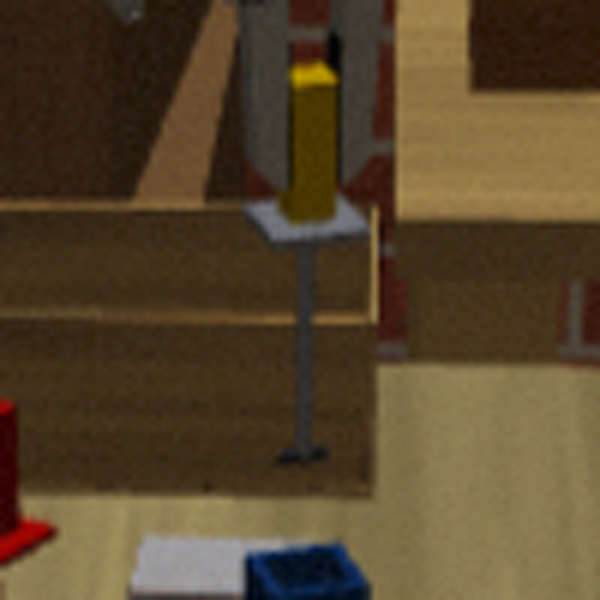

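The T-bar spans (278,460) to (327,452) in the crop, about 20 mm wide. It lies along the tool's y axis (jaw direction), so I turn the jaws to -20° to match the slot.

Request:
carry_out(
  motion=[
    {"linear":[0.01,0.002,0],"yaw":0.0,"grip":0},
    {"linear":[0.03,0.006,0],"yaw":0.04,"grip":0},
    {"linear":[0.06,0.012,0],"yaw":0.1,"grip":0},
    {"linear":[0.095,0.02,0],"yaw":0.16,"grip":0},
    {"linear":[0.135,0.028,0],"yaw":0.22,"grip":0},
    {"linear":[0.175,0.036,0],"yaw":0.28,"grip":0},
    {"linear":[0.215,0.045,0],"yaw":0.34,"grip":0},
    {"linear":[0.255,0.053,0],"yaw":0.4,"grip":0},
    {"linear":[0.295,0.061,0],"yaw":0.46,"grip":0},
    {"linear":[0.335,0.07,0],"yaw":0.52,"grip":0},
    {"linear":[0.375,0.078,0],"yaw":0.58,"grip":0},
    {"linear":[0.412,0.086,0],"yaw":0.64,"grip":0},
  ],
)

```text
clock: 6.15
eef_pos: [0.4886, 0.1104, 0.287]
tool_rot: [[0.314, 0.949, -0.003], [0.949, -0.314, 0.0], [-0.001, -0.003, -1.0]]
contact_force: [0.6, 0.4, -2.4]
opening: 0.0199
```

```bash
python3 -c "
from h import *
go(.4734,.2562,.2705,-20)"
```

```text
t 6.15 tcp [488.6 110.4 287. ] psi -18.31 q6 25.1 F [ 0.6  0.4 -2.4] M [-0.05  0.07 -0.02] open 19.9
linear [ 0.1337 -0.0602  0.0165] yaw 0.0296
```

Request:
carry_out(
  motion=[
    {"linear":[0.03,-0.014,0.0],"yaw":0.01,"grip":0},
    {"linear":[0.06,-0.027,0.0],"yaw":0.02,"grip":0},
    {"linear":[0.09,-0.041,0.0],"yaw":0.03,"grip":0},
    {"linear":[0.11,-0.05,0.0],"yaw":0.03,"grip":0},
    {"linear":[0.125,-0.056,0.005],"yaw":0.03,"grip":0},
    {"linear":[0.13,-0.058,0.005],"yaw":0.03,"grip":0},
    {"linear":[0.13,-0.058,0.005],"yaw":0.03,"grip":0},
    {"linear":[0.13,-0.058,0.005],"yaw":0.03,"grip":0},
  ],
)

```text
clock: 6.82
eef_pos: [0.4754, 0.2489, 0.2827]
tool_rot: [[0.34, 0.941, -0.002], [0.941, -0.34, -0.001], [-0.002, -0.001, -1.0]]
contact_force: [0.3, -0.0, -1.7]
opening: 0.0194
```

```bash
python3 -c "
from h import *
go(.4734,.2562,.2705,-20)"
```

```text
t 6.82 tcp [475.4 248.9 282.7] psi -19.85 q6 42.0 F [ 0.3 -0.  -1.7] M [-0.08  0.09 -0.01] open 19.4
linear [ 0.0062 -0.0044  0.0122] yaw 0.0026
```

Request:
carry_out(
  motion=[
    {"linear":[0.0062,-0.0044,0.012],"yaw":0.003,"grip":0},
    {"linear":[0.0062,-0.0044,0.012],"yaw":0.003,"grip":0},
    {"linear":[0.0062,-0.0044,0.012],"yaw":0.003,"grip":0},
    {"linear":[0.0062,-0.0044,0.012],"yaw":0.003,"grip":0},
  ],
)

```text
clock: 7.15
eef_pos: [0.474, 0.2561, 0.2713]
tool_rot: [[0.344, 0.939, -0.001], [0.939, -0.344, -0.0], [-0.001, -0.0, -1.0]]
contact_force: [0.6, -0.3, -0.7]
opening: 0.02
```

```bash
python3 - <<'E'
from h import *
go(.4734,.2562,.2,-20)
im,d=shot('side'); p=bot.camera_params('side'); W=world('side',d)
def px(q):
    c=p['orientation'].T@(np.array(q)-p['position']); uv=p['mtx']@c; return (uv/uv[2])[:2]
t=np.array(bot.get_obs()['eef_pos']); print('pred tip',px(t-[0,0,.1265]),'collar ctr',px(t-[0,0,.017]))
m=(W[...,2]>.244)&(W[...,2]<.262)&(abs(W[...,0]-.473)<.045)&(abs(W[...,1]-.257)<.045)
P=W[m]; print('collar',len(P),cv2.minAreaRect(P[:,:2].astype(np.float32)*1000))
m=(W[...,2]>.115)&(W[...,2]<.13)&(abs(W[...,0]-.473)<.045)&(abs(W[...,1]-.257)<.045)
P=W[m]; print('rim',len(P),cv2.minAreaRect(P[:,:2].astype(np.float32)*1000))
u,v=px(t-[0,0,.1]).astype(int); o=(u-60,v-60)
print('crop origin',o); cv2.imwrite('pics/hover.png',cv2.resize(im[v-60:v+60,u-60:u+60],None,fx=5,fy=5,interpolation=cv2.INTER_CUBIC)[...,::-1])
E
```

```text
t 7.15 tcp [474.  256.1 271.3] psi -20.1 q6 43.0 F [ 0.6 -0.3 -0.7] M [-0.1   0.09 -0.03] open 20.0
linear [-0.0001 -0.0005  0.0713] yaw -0.0017
pred tip [368.76316406 307.94460757] collar ctr [371.05767447 257.10809195]
collar 325 ((474.9323425292969, 258.14666748046875), (44.01498794555664, 44.39997863769531), 73.86300659179688)
rim 495 ((472.07489013671875, 256.7513427734375), (69.16244506835938, 63.957027435302734), 89.04881286621094)
crop origin (np.int64(309), np.int64(236))
```

View pics/hover.png

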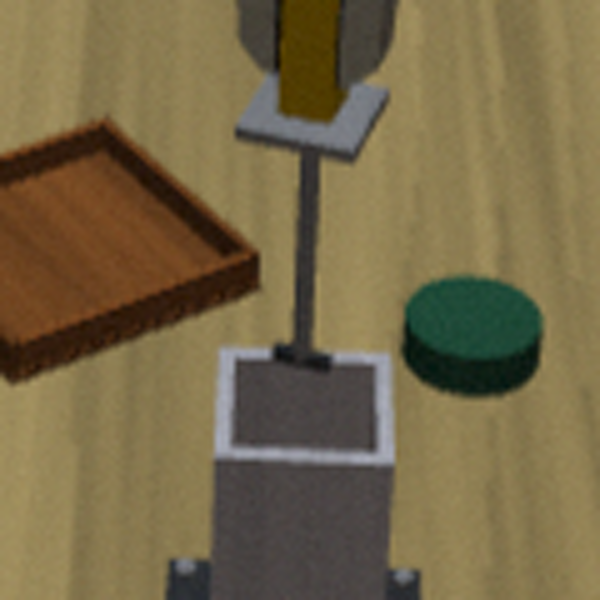

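The T-bar hangs over the chute mouth at (302,358) in the crop, within 1 px of the prediction. The mouth spans (220–395, 350–460). I descend now; if the bar is blocked, the spring limits the force to about 5 N.

Request:
carry_out(
  motion=[
    {"linear":[0.0007,0,0.015],"yaw":0,"grip":0},
    {"linear":[0.0007,0,0.03],"yaw":0,"grip":0},
    {"linear":[0.0007,0,0.045],"yaw":0,"grip":0},
    {"linear":[0.0007,0,0.06],"yaw":0,"grip":0},
    {"linear":[0.0007,0,0.075],"yaw":0,"grip":0},
    {"linear":[0.0007,0,0.085],"yaw":0,"grip":0},
    {"linear":[0.0007,0,0.091],"yaw":0,"grip":0},
    {"linear":[0.0007,0,0.094],"yaw":0,"grip":0},
    {"linear":[0.0007,0,0.097],"yaw":0,"grip":0},
    {"linear":[0.0007,0,0.1],"yaw":0,"grip":0},
    {"linear":[0.0007,0,0.103],"yaw":0,"grip":0},
    {"linear":[0.0007,0,0.103],"yaw":0,"grip":0},
  ],
)

```text
clock: 8.2
eef_pos: [0.4747, 0.2575, 0.169]
tool_rot: [[0.343, 0.939, 0.001], [0.939, -0.343, 0.0], [0.001, 0.001, -1.0]]
contact_force: [0.7, 1.2, 1.3]
opening: 0.0203
```

Request:
carry_out(
  motion=[
    {"linear":[0,0,0.002],"yaw":0,"grip":0},
    {"linear":[0,0,0.005],"yaw":0,"grip":0},
    {"linear":[0,0,0.008],"yaw":0,"grip":0},
    {"linear":[0,0,0.008],"yaw":0,"grip":0},
    {"linear":[0,0,0.008],"yaw":0,"grip":0},
  ],
)

```text
clock: 8.62
eef_pos: [0.4747, 0.2575, 0.1609]
tool_rot: [[0.343, 0.939, 0.001], [0.939, -0.343, 0.0], [0.001, 0.001, -1.0]]
contact_force: [0.8, -0.5, 3.6]
opening: 0.0199
```

```bash
python3 -c "
from h import *
for i in range(3): go(.4734,.2562,.2,-20); bot.camera('top')
im,d=shot('side');W=world('side',d)
m=(W[...,2]>.115)&(W[...,2]<.17)&(abs(W[...,0]-.473)<.035)&(abs(W[...,1]-.257)<.035)
print(np.histogram(W[m][:,2],bins=np.arange(.115,.171,.004)))
"
```

```text
t 8.62 tcp [474.7 257.5 160.9] psi -20.05 q6 43.1 F [ 0.8 -0.5  3.6] M [-0.03 -0.14  0.03] open 19.9
linear [-0.0016 -0.0007 -0.0391] yaw -0.0009
t 8.67 tcp [474.6 257.5 161. ] psi -20.06 q6 43.1 F [0.9 0.  2.1] M [-0.03 -0.18 -0.04] open 20.1
linear [-0.0016 -0.0007 -0.039 ] yaw -0.001
t 8.72 tcp [474.6 257.5 161. ] psi -20.06 q6 43.1 F [1.1 0.1 2.8] M [-0.02 -0.2  -0.05] open 20.0
linear [-0.0016 -0.0007 -0.039 ] yaw -0.001
(array([ 71, 111, 189,   4,   0,   5,  94, 164,  21,  25,  22,  30,  41,
        26]), array([0.115, 0.119, 0.123, 0.127, 0.131, 0.135, 0.139, 0.143, 0.147,
       0.151, 0.155, 0.159, 0.163, 0.167, 0.171]))
```

Fz has risen from -1.8 to about +2.8 N, so the bar rests on the lid with the spring about 11 mm in, and it isn't through. I ease off to a light press and search with small turns and shifts.

Request:
carry_out(
  motion=[
    {"linear":[0,0,-0.005],"yaw":0,"grip":0},
    {"linear":[0.0,-0.0015,-0.005],"yaw":0,"grip":0},
    {"linear":[0,-0.0015,-0.005],"yaw":0.08,"grip":0},
    {"linear":[0,-0.0015,-0.005],"yaw":0.16,"grip":0},
    {"linear":[0,-0.0015,-0.005],"yaw":0.16,"grip":0},
  ],
)

```text
clock: 9.23
eef_pos: [0.472, 0.2577, 0.1649]
tool_rot: [[0.491, 0.871, -0.002], [0.871, -0.491, -0.001], [-0.001, -0.001, -1.0]]
contact_force: [0.1, 0.7, -2.1]
opening: 0.0196
```

Request:
carry_out(
  motion=[
    {"linear":[0,0,0],"yaw":-0.08,"grip":0},
    {"linear":[0,0,0],"yaw":-0.16,"grip":0},
    {"linear":[0,0,0],"yaw":-0.24,"grip":0},
    {"linear":[0,0,0],"yaw":-0.32,"grip":0},
    {"linear":[0,0,0],"yaw":-0.32,"grip":0},
  ],
)

```text
clock: 9.65
eef_pos: [0.4722, 0.2575, 0.165]
tool_rot: [[0.183, 0.983, -0.002], [0.983, -0.183, -0.001], [-0.001, -0.001, -1.0]]
contact_force: [-0.4, -0.7, -1.2]
opening: 0.0197
```

Request:
carry_out(
  motion=[
    {"linear":[0,0,0],"yaw":0.08,"grip":0},
    {"linear":[0,0,0],"yaw":0.16,"grip":0},
    {"linear":[0,0,0],"yaw":0.16,"grip":0},
  ],
)

```text
clock: 9.9
eef_pos: [0.4725, 0.2579, 0.1653]
tool_rot: [[0.347, 0.938, -0.001], [0.938, -0.347, -0.0], [-0.0, -0.001, -1.0]]
contact_force: [-1.2, -0.6, -1.9]
opening: 0.02
```

```bash
cat >> h.py <<'E'
def avg(n=6):
    F=[];M=[]
    for i in range(n):
        bot.camera('top'); o=bot.get_obs(); F.append(o['contact_force']);M.append(o['moment'])
    print('avgF',np.round(np.mean(F,0),2),'M',np.round(np.mean(M,0),3))
E
python3 -c "
from h import *
avg(); go(.4734,.2575,.17,-20)"
```

```text
avgF [ 0.04 -0.03 -2.01] M [-0.098  0.117 -0.005]
t 10.2 tcp [472.8 257.9 165.6] psi -19.98 q6 43.1 F [-0.6  0.4 -1.6] M [-0.09  0.08  0.02] open 19.9
linear [-0.0002  0.0007 -0.0044] yaw 0.0004
```

Fz is back to the free-hanging value (-2.0 N) with the tip about 7 mm below the lid's top, so the bar has dropped through. I go deeper, to the 0.030 m tip height.

Request:
carry_out(
  motion=[
    {"linear":[0,0,0.003],"yaw":0,"grip":0},
    {"linear":[0,0,0.006],"yaw":0,"grip":0},
    {"linear":[0,0,0.009],"yaw":0,"grip":0},
    {"linear":[0,0,0.009],"yaw":0,"grip":0},
    {"linear":[0,0,0.009],"yaw":0,"grip":0},
  ],
)

```text
clock: 10.62
eef_pos: [0.4726, 0.2578, 0.1561]
tool_rot: [[0.343, 0.939, -0.001], [0.939, -0.343, -0.0], [-0.0, -0.001, -1.0]]
contact_force: [0.9, 0.0, -2.0]
opening: 0.02
```

```bash
python3 -c "
from h import *
avg(3); go(.4734,.2575,.1565,-110)"
```

```text
avgF [ 0.29  0.43 -2.26] M [-0.104  0.123  0.   ]
t 10.77 tcp [472.9 257.9 156.7] psi -20.05 q6 43.2 F [ 0.1  0.2 -2.2] M [-0.12  0.14  0.02] open 20.1
linear [-0.0002  0.0006  0.0002] yaw 1.57
```

Request:
carry_out(
  motion=[
    {"linear":[0,0,0],"yaw":-0.1,"grip":0},
    {"linear":[0,0,0],"yaw":-0.2,"grip":0},
    {"linear":[0,0,0],"yaw":-0.3,"grip":0},
    {"linear":[0,0,0],"yaw":-0.4,"grip":0},
    {"linear":[0,0,0],"yaw":-0.5,"grip":0},
    {"linear":[0,0,0],"yaw":-0.6,"grip":0},
    {"linear":[0,0,0],"yaw":-0.7,"grip":0},
    {"linear":[0,0,0],"yaw":-0.8,"grip":0},
  ],
)

```text
clock: 11.43
eef_pos: [0.473, 0.2579, 0.1569]
tool_rot: [[-0.439, 0.898, 0.0], [0.898, 0.439, -0.0], [-0.0, 0.0, -1.0]]
contact_force: [0.0, -0.1, -2.1]
opening: 0.0195
```

Request:
carry_out(
  motion=[
    {"linear":[0,0,0],"yaw":-0.1,"grip":0},
    {"linear":[0,0,0],"yaw":-0.2,"grip":0},
    {"linear":[0,0,0],"yaw":-0.3,"grip":0},
    {"linear":[0,0,0],"yaw":-0.4,"grip":0},
    {"linear":[0,0,0],"yaw":-0.5,"grip":0},
    {"linear":[0,0,0],"yaw":-0.6,"grip":0},
    {"linear":[0,0,0],"yaw":-0.7,"grip":0},
    {"linear":[0,0,0],"yaw":-0.77,"grip":0},
    {"linear":[0,0,0],"yaw":-0.77,"grip":0},
    {"linear":[0,0,0],"yaw":-0.77,"grip":0},
  ],
)

```text
clock: 12.27
eef_pos: [0.473, 0.2578, 0.1568]
tool_rot: [[-0.938, 0.346, 0.0], [0.346, 0.938, -0.0], [-0.0, -0.0, -1.0]]
contact_force: [0.3, -0.8, -0.5]
opening: 0.0199
```

```bash
python3 -c "
from h import *
avg(3); go(.4730,.2578,.1685,70)"
```

```text
avgF [ 0.32 -0.69 -1.75] M [-0.29  -0.009 -0.034]
t 12.42 tcp [472.9 257.9 156.8] psi 69.79 q6 -46.6 F [-0.5 -0.4 -2.3] M [-0.31  0.01 -0.05] open 19.7
linear [-0.0001 -0.     -0.0117] yaw -0.0037
```

Request:
carry_out(
  motion=[
    {"linear":[0,0,-0.003],"yaw":0,"grip":0},
    {"linear":[0,0,-0.006],"yaw":0,"grip":0},
    {"linear":[0,0,-0.009],"yaw":0,"grip":0},
    {"linear":[0,0,-0.012],"yaw":0,"grip":0},
    {"linear":[0,0,-0.016],"yaw":0,"grip":0},
    {"linear":[0,0,-0.016],"yaw":0,"grip":0},
  ],
)

```text
clock: 12.92
eef_pos: [0.4733, 0.2581, 0.1737]
tool_rot: [[-0.939, 0.344, 0.001], [0.344, 0.939, 0.001], [-0.001, 0.001, -1.0]]
contact_force: [-0.1, 0.5, -3.7]
opening: 0.0201
```

```bash
python3 -c "
from h import *
avg(3); go(.4730,.2578,.31,70)"
```

```text
avgF [ 0.24  0.05 -3.22] M [0.006 0.008 0.009]
t 13.07 tcp [472.8 257.9 172.6] psi 69.9 q6 -46.7 F [ 1.2 -0.2 -3.2] M [ 0.06 -0.01  0.02] open 20.1
linear [-0.0002 -0.     -0.1374] yaw -0.0017
```

The load has risen by about 1.4 N, so the cup hangs on the picker. I continue lifting.

Request:
carry_out(
  motion=[
    {"linear":[0,0,-0.008],"yaw":0,"grip":0},
    {"linear":[0,0,-0.02],"yaw":0,"grip":0},
    {"linear":[0,0,-0.034],"yaw":0,"grip":0},
    {"linear":[0,0,-0.048],"yaw":0,"grip":0},
    {"linear":[0,0,-0.062],"yaw":0,"grip":0},
    {"linear":[0,0,-0.076],"yaw":0,"grip":0},
    {"linear":[0,0,-0.09],"yaw":0,"grip":0},
    {"linear":[0,0,-0.104],"yaw":0,"grip":0},
    {"linear":[0,0,-0.118],"yaw":0,"grip":0},
    {"linear":[0,0,-0.13],"yaw":0,"grip":0},
    {"linear":[0,0,-0.138],"yaw":0,"grip":0},
    {"linear":[0,0,-0.142],"yaw":0,"grip":0},
  ],
)

```text
clock: 14.07
eef_pos: [0.4734, 0.2581, 0.3168]
tool_rot: [[-0.939, 0.344, 0.002], [0.344, 0.939, 0.001], [-0.002, 0.002, -1.0]]
contact_force: [-0.8, -0.8, -2.7]
opening: 0.0195
```

```bash
python3 - <<'E'
from h import *
avg(3); go(.5738,.0025,.315,70)
im,d=shot('side'); cv2.imwrite('pics/lift.png',cv2.resize(im[160:400,250:490],None,fx=2.4,fy=2.4)[...,::-1])
E
```

```text
avgF [-0.23  0.42 -3.43] M [ 0.017  0.017 -0.009]
t 14.22 tcp [472.9 257.9 314.5] psi 69.9 q6 -46.7 F [ 0.1  0.4 -3.9] M [ 0.03  0.03 -0.04] open 19.8
linear [-0.1825 -0.2052 -0.0005] yaw -0.0017
```

View pics/lift.png

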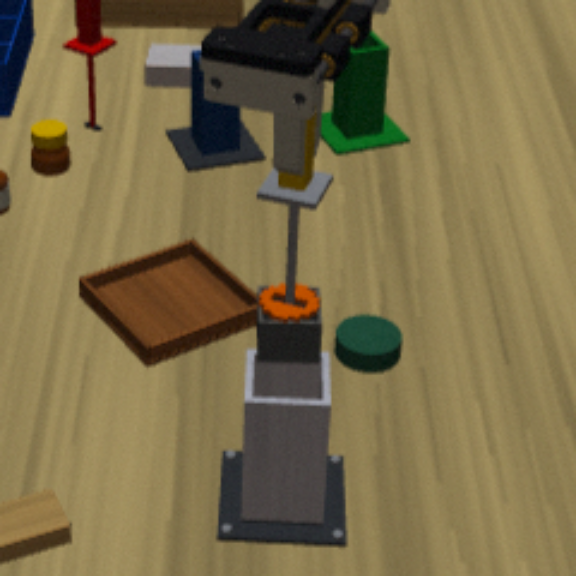

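The cup hangs upright at (290,320), clear of the mouth at (287,375). Next I carry it to the tray.

Request:
carry_out(
  motion=[
    {"linear":[-0.004,-0.005,0],"yaw":0,"grip":0},
    {"linear":[-0.012,-0.0135,0],"yaw":0,"grip":0},
    {"linear":[-0.024,-0.027,0],"yaw":0,"grip":0},
    {"linear":[-0.04,-0.045,0],"yaw":0,"grip":0},
    {"linear":[-0.06,-0.0675,0],"yaw":0,"grip":0},
    {"linear":[-0.08,-0.09,0],"yaw":0,"grip":0},
    {"linear":[-0.1,-0.1125,0],"yaw":0,"grip":0},
    {"linear":[-0.12,-0.135,0],"yaw":0,"grip":0},
    {"linear":[-0.14,-0.1575,0],"yaw":0,"grip":0},
    {"linear":[-0.156,-0.1755,0],"yaw":0,"grip":0},
    {"linear":[-0.168,-0.189,0],"yaw":0,"grip":0},
    {"linear":[-0.175,-0.197,0],"yaw":0,"grip":0},
  ],
)

```text
clock: 15.27
eef_pos: [0.5697, 0.0094, 0.3138]
tool_rot: [[-0.938, 0.346, -0.001], [0.346, 0.938, -0.001], [0.001, -0.001, -1.0]]
contact_force: [0.1, -0.1, -3.4]
opening: 0.0197
```

Request:
carry_out(
  motion=[
    {"linear":[-0.004,-0.005,0],"yaw":0,"grip":0},
    {"linear":[-0.007,-0.008,0],"yaw":0,"grip":0},
    {"linear":[-0.007,-0.008,0.0],"yaw":0,"grip":0},
    {"linear":[-0.007,-0.008,0.01],"yaw":0,"grip":0},
    {"linear":[-0.007,-0.008,0.03],"yaw":0,"grip":0},
    {"linear":[-0.007,-0.008,0.05],"yaw":0,"grip":0},
    {"linear":[-0.007,-0.008,0.07],"yaw":0,"grip":0},
    {"linear":[-0.007,-0.008,0.09],"yaw":0,"grip":0},
    {"linear":[-0.007,-0.008,0.105],"yaw":0,"grip":0},
    {"linear":[-0.007,-0.008,0.115],"yaw":0,"grip":0},
    {"linear":[-0.007,-0.008,0.12],"yaw":0,"grip":0},
    {"linear":[-0.007,-0.008,0.12],"yaw":0,"grip":0},
  ],
)

```text
clock: 16.27
eef_pos: [0.5725, 0.0035, 0.1932]
tool_rot: [[-0.939, 0.343, -0.002], [0.343, 0.939, 0.0], [0.002, -0.0, -1.0]]
contact_force: [-0.7, -0.9, -4.0]
opening: 0.0201
```

```bash
python3 -c "
from h import *
avg(3); go(.5738,.0025,.1625,70)"
```

```text
avgF [ 0.16 -0.02 -3.27] M [-0.018  0.002 -0.036]
t 16.42 tcp [574.1   3.  196. ] psi 69.92 q6 -74.7 F [ 0.5 -0.1 -3.1] M [-0.05 -0.03 -0.06] open 19.8
linear [ 0.0001 -0.0006  0.0335] yaw -0.0014
```

Request:
carry_out(
  motion=[
    {"linear":[0,0,0.008],"yaw":0,"grip":0},
    {"linear":[0,0,0.016],"yaw":0,"grip":0},
    {"linear":[0,0,0.022],"yaw":0,"grip":0},
    {"linear":[0,0,0.026],"yaw":0,"grip":0},
    {"linear":[0,0,0.028],"yaw":0,"grip":0},
    {"linear":[0,0,0.03],"yaw":0,"grip":0},
    {"linear":[0,0,0.032],"yaw":0,"grip":0},
    {"linear":[0,0,0.034],"yaw":0,"grip":0},
    {"linear":[0,0,0.036],"yaw":0,"grip":0},
    {"linear":[0,0,0.038],"yaw":0,"grip":0},
    {"linear":[0,0,0.04],"yaw":0,"grip":0},
    {"linear":[0,0,0.04],"yaw":0,"grip":0},
  ],
)

```text
clock: 17.42
eef_pos: [0.5732, 0.0028, 0.1543]
tool_rot: [[-0.939, 0.344, -0.0], [0.344, 0.939, 0.0], [0.0, -0.0, -1.0]]
contact_force: [0.2, -0.1, -2.4]
opening: 0.0201
```

```bash
python3 -c "
from h import *
avg(3); go(.5738,.0025,.2625,-20)"
```

```text
avgF [-0.37  0.37 -1.57] M [-0.028  0.056 -0.01 ]
t 17.57 tcp [573.3   2.9 154.7] psi 69.9 q6 -74.7 F [-0.4  0.6 -1.4] M [-0.06  0.1  -0.01] open 19.9
linear [-0.0006 -0.0002 -0.1078] yaw 1.5691
```

The load is off, so the cup stands on the tray floor. I turn back 90° and test by lifting slowly.

Request:
carry_out(
  motion=[
    {"linear":[0,0,0],"yaw":0.1,"grip":0},
    {"linear":[0,0,0],"yaw":0.2,"grip":0},
    {"linear":[0,0,0],"yaw":0.3,"grip":0},
    {"linear":[0,0,0],"yaw":0.4,"grip":0},
    {"linear":[0,0,0],"yaw":0.5,"grip":0},
    {"linear":[0,0,0],"yaw":0.6,"grip":0},
    {"linear":[0,0,0],"yaw":0.7,"grip":0},
    {"linear":[0,0,0],"yaw":0.8,"grip":0},
  ],
)

```text
clock: 18.23
eef_pos: [0.5735, 0.0029, 0.1549]
tool_rot: [[-0.403, 0.915, 0.0], [0.915, 0.403, 0.0], [-0.0, 0.0, -1.0]]
contact_force: [-0.3, 0.2, -1.6]
opening: 0.0199
```

Request:
carry_out(
  motion=[
    {"linear":[0,0,0],"yaw":0.1,"grip":0},
    {"linear":[0,0,0],"yaw":0.2,"grip":0},
    {"linear":[0,0,0],"yaw":0.3,"grip":0},
    {"linear":[0,0,0],"yaw":0.4,"grip":0},
    {"linear":[0,0,0],"yaw":0.5,"grip":0},
    {"linear":[0,0,0],"yaw":0.6,"grip":0},
    {"linear":[0,0,0],"yaw":0.7,"grip":0},
    {"linear":[0,0,0],"yaw":0.77,"grip":0},
    {"linear":[0,0,0],"yaw":0.77,"grip":0},
    {"linear":[0,0,0],"yaw":0.77,"grip":0},
  ],
)

```text
clock: 19.07
eef_pos: [0.5734, 0.0029, 0.1548]
tool_rot: [[0.341, 0.94, 0.0], [0.94, -0.341, 0.0], [0.0, 0.0, -1.0]]
contact_force: [0.2, -0.4, -1.8]
opening: 0.02
```

```bash
python3 - <<'E'
from h import *
avg(3); go(.5735,.0028,.17,-20)
im,d=shot('side'); cv2.imwrite('pics/tray.png',cv2.resize(im[180:320,270:410],None,fx=4,fy=4,interpolation=cv2.INTER_CUBIC)[...,::-1])
E
```

```text
avgF [ 0.44 -0.36 -1.73] M [-0.095  0.107  0.016]
t 19.22 tcp [573.4   2.8 154.7] psi -19.94 q6 15.1 F [ 0.1 -1.3 -1.9] M [-0.08  0.15  0.  ] open 19.9
linear [-0.      0.0001 -0.0153] yaw 0.001
```

View pics/tray.png

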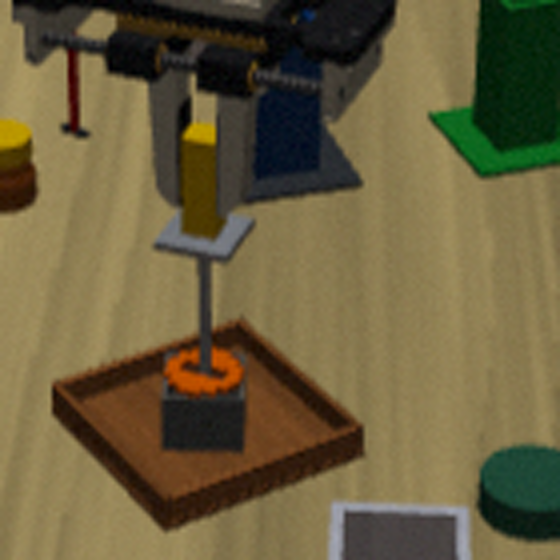

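The cup stands upright at (204,410) in the tray. The slot appears to run from (183,367) to (225,378), in line with the bar. I lift slowly.

Request:
carry_out(
  motion=[
    {"linear":[0,0,-0.004],"yaw":0,"grip":0},
    {"linear":[0,0,-0.007],"yaw":0,"grip":0},
    {"linear":[0,0,-0.01],"yaw":0,"grip":0},
    {"linear":[0,0,-0.012],"yaw":0,"grip":0},
    {"linear":[0,0,-0.014],"yaw":0,"grip":0},
    {"linear":[0,0,-0.014],"yaw":0,"grip":0},
  ],
)

```text
clock: 19.77
eef_pos: [0.5737, 0.0028, 0.1694]
tool_rot: [[0.343, 0.939, 0.001], [0.939, -0.343, -0.0], [0.0, 0.001, -1.0]]
contact_force: [0.1, 0.1, -1.5]
opening: 0.0199
```

```bash
python3 -c "
from h import *
avg(5); go(.5735,.0028,.17,-20)"
```

```text
avgF [-0.23 -0.23 -1.85] M [-0.067  0.099  0.002]
t 20.02 tcp [573.2   2.9 168.4] psi -20.05 q6 15.2 F [-0.3 -0.4 -1.2] M [-0.05  0.08  0.01] open 19.7
linear [ 0.      0.0003 -0.0016] yaw -0.0009
```

No load on the picker, so the bar is out of the lid. I rise clear.

Request:
carry_out(
  motion=[
    {"linear":[0,0,-0.004],"yaw":0,"grip":0},
    {"linear":[0,0,-0.009],"yaw":0,"grip":0},
    {"linear":[0,0,-0.018],"yaw":0,"grip":0},
    {"linear":[0,0,-0.034],"yaw":0,"grip":0},
    {"linear":[0,0,-0.054],"yaw":0,"grip":0},
    {"linear":[0,0,-0.076],"yaw":0,"grip":0},
    {"linear":[0,0,-0.098],"yaw":0,"grip":0},
    {"linear":[0,0,-0.115],"yaw":0,"grip":0},
    {"linear":[0,0,-0.122],"yaw":0,"grip":0},
    {"linear":[0,0,-0.124],"yaw":0,"grip":0},
    {"linear":[0,0,-0.124],"yaw":0,"grip":0},
  ],
)

```text
clock: 20.93
eef_pos: [0.5735, 0.0028, 0.2931]
tool_rot: [[0.343, 0.939, 0.001], [0.939, -0.343, -0.0], [0.0, 0.001, -1.0]]
contact_force: [-0.4, 0.4, -1.3]
opening: 0.0195
```

```bash
python3 - <<'E'
from h import *
go(.5398,-.3102,.2905,18.5)
im,d=shot('side');W=world('side',d)
m=(W[...,2]>.035)&(W[...,2]<.055)&(abs(W[...,0]-.573)<.05)&(abs(W[...,1]-.003)<.05)
P=W[m]; print('cup top',len(P),cv2.minAreaRect(P[:,:2].astype(np.float32)*1000),np.median(P[:,2]))
E
```

```text
t 20.93 tcp [573.5   2.8 293.1] psi -20.05 q6 15.2 F [-0.4  0.4 -1.3] M [-0.07  0.02 -0.01] open 19.5
linear [-0.3056  0.0756  0.0026] yaw -0.6729
cup top 264 ((574.770263671875, 2.9029369354248047), (53.297943115234375, 46.62833786010742), 88.14179992675781) 0.04237810620542043
```

Cup upright in the tray, centred within about 2 mm. Now back to the holder, at the same pose as the grasp.

Request:
carry_out(
  motion=[
    {"linear":[-0.01,0.002,0],"yaw":-0.06,"grip":0},
    {"linear":[-0.03,0.007,0],"yaw":-0.12,"grip":0},
    {"linear":[-0.06,0.015,0],"yaw":-0.2,"grip":0},
    {"linear":[-0.095,0.024,0],"yaw":-0.28,"grip":0},
    {"linear":[-0.13,0.032,0],"yaw":-0.36,"grip":0},
    {"linear":[-0.165,0.041,0],"yaw":-0.44,"grip":0},
    {"linear":[-0.2,0.05,0],"yaw":-0.52,"grip":0},
    {"linear":[-0.235,0.058,0],"yaw":-0.6,"grip":0},
    {"linear":[-0.265,0.066,0],"yaw":-0.67,"grip":0},
    {"linear":[-0.288,0.072,0],"yaw":-0.673,"grip":0},
    {"linear":[-0.3,0.075,0],"yaw":-0.673,"grip":0},
    {"linear":[-0.305,0.0755,0],"yaw":-0.673,"grip":0},
  ],
)

```text
clock: 21.98
eef_pos: [0.5386, -0.311, 0.2906]
tool_rot: [[-0.315, 0.949, -0.003], [0.949, 0.315, 0.002], [0.002, -0.002, -1.0]]
contact_force: [0.2, 1.5, -1.6]
opening: 0.0195
```

Request:
carry_out(
  motion=[
    {"linear":[0,0,0],"yaw":0,"grip":0},
    {"linear":[0,0,0],"yaw":0,"grip":0},
    {"linear":[0,0,0],"yaw":0,"grip":0},
  ],
)

```text
clock: 22.23
eef_pos: [0.5401, -0.308, 0.2926]
tool_rot: [[-0.319, 0.948, -0.0], [0.948, 0.319, 0.001], [0.001, 0.0, -1.0]]
contact_force: [-0.0, 0.9, -2.1]
opening: 0.0201
```

```bash
python3 - <<'E'
from h import *
go(.5398,-.3102,.1335,18.5)
im,d=shot('side');W=world('side',d);p=bot.camera_params('side')
def px(q):
    c=p['orientation'].T@(np.array(q)-p['position']); uv=p['mtx']@c; return (uv/uv[2])[:2]
t=np.array(bot.get_obs()['eef_pos']); u,v=px(t-[0,0,.1265]); print('tip pred',u,v)
u,v=int(u),int(v); cv2.imwrite('pics/home.png',cv2.resize(im[v-75:v+45,u-60:u+60],None,fx=5,fy=5,interpolation=cv2.INTER_CUBIC)[...,::-1])
E
```

```text
t 22.23 tcp [ 540.1 -308.   292.6] psi 18.59 q6 -53.0 F [-0.   0.9 -2.1] M [-0.14  0.08 -0.1 ] open 20.1
linear [-0.0021 -0.001   0.1591] yaw 0.0015
tip pred 339.5602840851245 164.74787513091616
```

View pics/home.png

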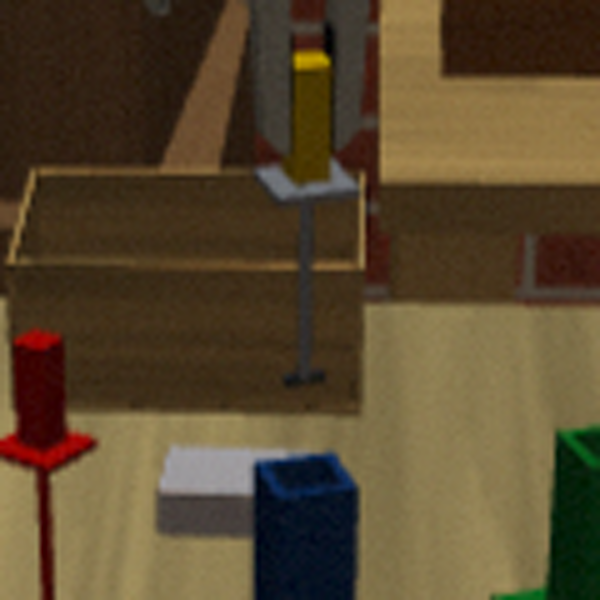

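The picker hangs straight and upright, with its T-bar at (304,378) above the holder's mouth at (306,475). I lower it to the height at which it was grasped.

Request:
carry_out(
  motion=[
    {"linear":[-0.0021,-0.001,0.01],"yaw":0.0015,"grip":0},
    {"linear":[-0.0021,-0.001,0.03],"yaw":0.0015,"grip":0},
    {"linear":[-0.0021,-0.001,0.05],"yaw":0.0015,"grip":0},
    {"linear":[-0.0021,-0.001,0.07],"yaw":0.0015,"grip":0},
    {"linear":[-0.0021,-0.001,0.09],"yaw":0.0015,"grip":0},
    {"linear":[-0.0021,-0.001,0.11],"yaw":0.0015,"grip":0},
    {"linear":[-0.0021,-0.001,0.13],"yaw":0.0015,"grip":0},
    {"linear":[-0.0021,-0.001,0.145],"yaw":0.0015,"grip":0},
    {"linear":[-0.0021,-0.001,0.152],"yaw":0.0015,"grip":0},
    {"linear":[-0.0021,-0.001,0.156],"yaw":0.0015,"grip":0},
    {"linear":[-0.0021,-0.001,0.158],"yaw":0.0015,"grip":0},
    {"linear":[-0.0021,-0.001,0.158],"yaw":0.0015,"grip":0},
  ],
)

```text
clock: 23.28
eef_pos: [0.5397, -0.3119, 0.1351]
tool_rot: [[-0.316, 0.949, 0.001], [0.949, 0.316, -0.0], [-0.001, 0.0, -1.0]]
contact_force: [0.5, 0.9, -1.5]
opening: 0.0197
```

```bash
python3 -c "
from h import *
avg(4); go(.5398,-.3102,.1335,18.5)"
```

```text
avgF [ 0.25 -0.13 -1.2 ] M [-0.059  0.03  -0.   ]
t 23.48 tcp [ 540.  -312.3  135.9] psi 18.42 q6 -53.2 F [ 0.8 -0.8 -1.4] M [-0.04  0.03  0.01] open 19.8
linear [0.0021 0.0005 0.0024] yaw -0.0014
```

Request:
carry_out(
  motion=[
    {"linear":[0.002,0.0005,0.001],"yaw":0,"grip":0},
    {"linear":[0.002,0.0005,0.002],"yaw":0,"grip":0},
    {"linear":[0.002,0.0005,0.0025],"yaw":0,"grip":0},
    {"linear":[0.002,0.0005,0.0025],"yaw":0,"grip":0},
  ],
)

```text
clock: 23.82
eef_pos: [0.5397, -0.3098, 0.1335]
tool_rot: [[-0.316, 0.949, 0.001], [0.949, 0.316, -0.001], [-0.001, 0.001, -1.0]]
contact_force: [-1.3, 1.8, 5.8]
opening: 0.0198
```

```bash
python3 -c "
from h import *
avg(4); go(.5398,-.3102,.1335,18.5)"
```

```text
avgF [-1.89  2.59  6.16] M [ 0.378  0.485 -0.029]
t 24.02 tcp [ 539.7 -309.8  133.5] psi 18.43 q6 -53.0 F [-1.6  2.6  5.8] M [0.4  0.48 0.01] open 19.6
linear [-0.0004 -0.      0.    ] yaw -0.0012
```

The collar is seated on the rim (+8 N). I release.

Request:
carry_out(
  motion=[
    {"linear":[0,0,0],"yaw":0,"grip":30},
    {"linear":[0,0,0],"yaw":0,"grip":50},
    {"linear":[0,0,0],"yaw":0,"grip":70},
    {"linear":[0,0,0],"yaw":0,"grip":70},
    {"linear":[0,0,0],"yaw":0,"grip":70},
    {"linear":[0,0,0],"yaw":0,"grip":70},
    {"linear":[0,0,0],"yaw":0,"grip":70},
    {"linear":[0,0,0],"yaw":0,"grip":70},
    {"linear":[0,0,0],"yaw":0,"grip":70},
    {"linear":[0,0,0],"yaw":0,"grip":70},
  ],
)

```text
clock: 24.85
eef_pos: [0.5392, -0.3098, 0.1321]
tool_rot: [[-0.316, 0.949, 0.0], [0.949, 0.316, 0.0], [0.0, 0.0, -1.0]]
contact_force: [0.2, -0.0, -0.1]
opening: 0.0652
```

Request:
carry_out(
  motion=[
    {"linear":[0,0,-0.01],"yaw":0,"grip":70},
    {"linear":[0,0,-0.03],"yaw":0,"grip":70},
    {"linear":[0,0,-0.06],"yaw":0,"grip":70},
    {"linear":[0,0,-0.09],"yaw":0,"grip":70},
    {"linear":[0,0,-0.12],"yaw":0,"grip":70},
    {"linear":[0.03,0,-0.13],"yaw":0,"grip":70},
    {"linear":[0.07,0,-0.13],"yaw":0,"grip":70},
    {"linear":[0.11,0,-0.13],"yaw":0,"grip":70},
    {"linear":[0.15,0,-0.13],"yaw":0,"grip":70},
    {"linear":[0.18,0,-0.13],"yaw":0,"grip":70},
    {"linear":[0.18,0,-0.13],"yaw":0,"grip":70},
    {"linear":[0.18,0,-0.13],"yaw":0,"grip":70},
  ],
)

```text
clock: 25.85
eef_pos: [0.4824, -0.1379, 0.2635]
tool_rot: [[-0.318, 0.948, 0.002], [0.948, 0.318, -0.001], [-0.001, 0.002, -1.0]]
contact_force: [0.1, -1.0, 0.9]
opening: 0.0651
```

```bash
python3 - <<'E'
from h import *
go(.5398,-.3102,.1335,18.5)
im,d=shot('side');W=world('side',d)
sel=(abs(W[...,0]-.54)<.04)&(abs(W[...,1]+.31)<.04)
m=sel&(W[...,2]>.166)&(W[...,2]<.19); P=W[m]; print('handle top',len(P),P.mean(0),np.percentile(P[:,2],[50,95]))
m=sel&(W[...,2]>.108)&(W[...,2]<.122); P=W[m]; print('collar',len(P),cv2.minAreaRect(P[:,:2].astype(np.float32)*1000))
im2,d2=shot('top')
cv2.imwrite('pics/final.png',np.hstack([cv2.resize(im[140:320,270:430],None,fx=2.5,fy=2.5),cv2.resize(im2[150:330,200:360],None,fx=2.5,fy=2.5)])[...,::-1])
E
```

```text
t 25.85 tcp [ 482.4 -137.9  263.5] psi 18.56 q6 -40.4 F [ 0.1 -1.   0.9] M [-0.07  0.04  0.  ] open 65.1
linear [-0.1814 -0.0007  0.1303] yaw 0.0011
handle top 58 [ 0.54008056 -0.30396889  0.17350564] [0.17434461 0.17805295]
collar 145 ((538.5592041015625, -305.3753662109375), (45.127071380615234, 49.878501892089844), 18.436355590820312)
```

View pics/final.png

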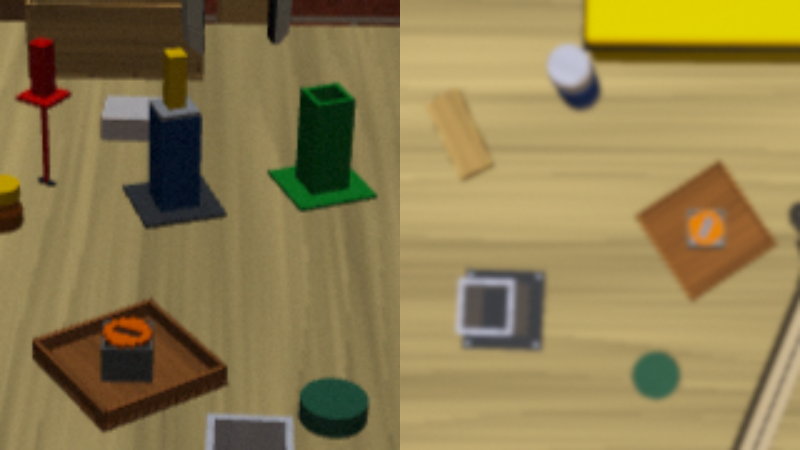

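The picker stands upright and home in the blue holder at (175,110). The cup stands in the tray at (127,350), and the gripper is clear of everything. Handing in.

```bash
python3 -c "
from cell import bot
print(bot.hand_in(), bot.get_obs()['clock'])"
```

```text
the job is handed in; nothing more can be done
the job is handed in; nothing more can be done
```

The chip cup is out of the chute and standing in the tray, and the picker is back in its blue holder. I handed the job in at about 26 s of the 72 s allowed; the hand-in gives no verdict.

**What I did:**
- I took the yellow picker from its holder and reached down the chute. The first press landed on the lid with about 4.5 N on the spring.
- A 1.5 mm shift with a small turn let the T-bar drop through the slot. I turned it 90° under the lid and lifted the cup out; the load rose by about 1.4 N.
- I set the cup down in the tray, turned the picker back and unhooked it. The wrist showed no extra load as the bar came out.
- I then lowered the picker into its holder until the collar pressed on the rim, and released it.

**Last checks:**
- **Cup:** it stands upright in the middle of the tray, about 2 mm off centre.
- **Picker:** it stands upright, with its handle top at about 0.178 m against 0.1785 m when fully home. The last side-camera reading put the handle and collar about 4–6 mm off the holder's position in y. That view sees only part of the faces, and the gripper released at the grasp position, so I took the difference as measurement error.
- **Bystanders:** I touched none of them knowingly, and those in the last picture looked undisturbed. I did not measure any of them.

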